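# Clamp the specimen through the stage guard and start the scan

### The arm

A 6-joint arm with a two-finger parallel gripper is mounted at the origin on the work surface. World frame = base frame: x ahead of the robot, y to its left, z up, the work surface at z = 0. Lengths are in m, angles in degrees, forces in N, time in s.
With the tool pointing down it reaches from about 0.375 to 0.9 m from the base axis. Payload 3.1 kg.
Tool frame: the origin (TCP) lies at the centre of the arm's flange, where the gripper is bolted on; the fingertips stand 182 mm ahead of it and the grasp point (between the pads) lies bot.grip_point_offset ahead of it (bot.grip_point_offset is the distance from the TCP to the grasp point, in m); x points along the fingers, z is the direction in which the jaws open and shut, and the axes are right-handed (so a half turn about x gives the same grasp; the last joint's range is limited). The gripper opens to 87 mm and grips with 3 to 60 N. Pads are 19 mm wide; open, the fingers measure 117 mm over their backs; the gripper's body (75 mm by 190 mm) begins 51 mm behind the grasp point.
Start: joints at [57.439, 30.224, 82.088, -0, 67.689, -10.227], TCP at [0.237, 0.578, 0.405] pointing down, gripper open.
Joint ranges: [-176.69, 176.69], [-43.24, 126.21], [12.49, 139.97], [-82, 262], [0, 151.66], [-163.58, 163.58]. Speed limits (degrees/s): [159.86, 159.86, 180, 180, 180, 180].

### API

Orientations are given as a 3x3 rotation matrix whose columns are the frame's x, y, z axes.
In Python, from rig import bot gives the robot as it stands.
- The arm moves only by the tool step_arm, never from a script. Its argument "motion" is a list that holds one entry, the list of rows, each a list of 7 numbers: the turn, a rotation vector about the world's x, y, z in degrees, then the shift along the world's x, y, z in mm, then the finger opening in mm, from 0 to 87. A call has 1 to 12 rows; each row is the pose to reach, as a shift and turn from the pose commanded when the call began; what a row does not reach only later rows make up. A row lasts 1/12 s, in which the tool goes at most 41.7 mm and 7.16 degrees, less where a joint would pass 70% of its speed; a pose out of reach is approached as far as the arm can. A call with a gripper value outside its range is refused whole. The fingers move at their own pace and stop on an object; the grip force is fixed at half the most. Time passes only in rows, so rows that repeat a pose let the fingers close. It gives the time, the measured TCP pose, the force and the opening at its end, in the units of the state.
- bot.read_state(): the state, without advancing time (a new reading comes with each control period).
- bot.capture(name): name is "side" or "top"; returns a dict with "frame" (480x640x3 uint8, red, green, blue), "range_z" (480x640 float32, m along the optical axis (not along the pixel's ray), 0 where there is no reading), "fx", "fy", "cx", "cy" (pixels), "cam_to_world" (4x4, takes a point from camera to world coordinates). Camera axes: x right, y down, z forward; pixel columns grow to the right and rows downward; lengths in m; the calibration is good to about 2 mm. A picture is of the moment at which its call begins.
- bot.hand_in(): hands the job in, once; it reports no verdict.
The state is a dict: "time_s": time; "joint_positions": joint angles; "qvel": joint speeds; "tau": joint torques, N m; "position": TCP position; "tcp_rot": TCP orientation; "force": force on the tool from outside, world axes, zero at the start; "moment": the same for the moment, N m; "opening": opening from 0.0 (shut) to 1.0 (fully open).
Only numpy, scipy, OpenCV 4.12 (cv2) and the standard library are available. Lean on these libraries where they do the work, as an engineer would, in place of code of your own. Each camera call takes 0.05 s, during which the arm holds its last target.

### The job

Reach down through the yellow-framed window of the stage guard and press the red clamp lever all the way down, so that the clamp holds the specimen, then withdraw and press the blue start button on the microscope's front deck and let it spring back. Press with the fingertips only: do not touch the guard, the specimen or the clamp's arm, and leave the loose things around the work where they stand.

Things in the scene. Friction and masses are not known exactly. Their poses are not given: they have to be found in the camera images.
- microscope: Inverted digital microscope, silver and black, 360 x 340 mm (its own x by y), fixed. Origin on the bench under the middle of its stage; its x axis points from its front (robot's side) to its rear, y to the left seen from the robot. Front deck and stage top both lie 170 mm above the bench. 'x' and 'y' in the other entries are along these axes.
- guard: Fixed clear-plastic finger guard over the stage, parallel to the microscope: top panel 170 mm (x) by 284 mm (y), clear skirts down to the stage, corner pillars whose caps are its highest points, 247 mm above the bench. Origin under its window's middle, 170 mm above the bench, up to 8 mm off the microscope's middle; the guard's front edge is 89 mm in front of it. Not to be touched.
- guard_window (a point): Middle of the open window in the guard's top, at the level of the frame's upper face (244 mm above the bench). The opening is 96 mm (x) by 184 mm (y); round it runs a yellow frame 14 mm wide and 8 mm thick. Under it lie the clamp (lever at the left, +y, end), and the specimen (at the right, -y, end).
- clamp_lever (a joint): Toggle clamp's lever, rad: 0 = fully raised (sloping up by 0.45 rad towards +y), 0.45 = fully down, level, against its stop. Starts between 0 and 0.18. Its hinge lies along x, 200 mm above the bench and 6 mm to +y from the microscope's origin. It stays where it is left (stiff hinge, about 7 N at the pad); the clamp's spring foot adds up to 5 N near the end.
- lever_pad (a point): Top of the lever's red grip, 45 mm along the lever from its hinge; the grip is 20 mm wide (x), 10 mm thick, from 24 to 60 mm from the hinge. Lever fully down: this point is 205 mm above the bench (39 mm below the guard frame's top), 51 mm to +y from the microscope's origin; fully raised: about 19 mm higher and 6 mm nearer the hinge. Its z axis is normal to the grip's top.
- clamp_arm: Steel arm of the clamp with a rubber-footed spring spindle at its end, linked to the lever: it swings down on the specimen as the lever goes down (1.6 rad per rad of lever). Origin on its hinge, 8 mm to -y from the microscope's origin and 200 mm above the bench; the arm is 55 mm long towards -y. Not to be touched by the robot.
- specimen: Green resin specimen mount, a loose disc 30 mm across and 20 mm high, standing on the stage under the clamp's foot, about 55 mm to -y from the microscope's origin. Origin at the centre of its underside. Not to be touched by the robot or shifted.
- start_button (a joint): Travel of the blue start button, m: 0 = out, 0.006 = fully pressed. Spring return, about 5 N to press it fully, moves straight down.
- start_button_top (a point): Centre of the top of the blue start button, 26 mm across, in a black collar on the front deck, 145 mm in front of the microscope's origin and 45 mm to -y; its top stands 192 mm above the bench, 10 mm above the collar.
- objective: Loose aluminium microscope objective with a red ring, 33 mm across and 48 mm high, standing on the left part of the front deck. Origin at the centre of its underside. A bystander.
- spare_mount: Loose green resin specimen mount, 30 mm across and 22 mm high, on the bench to the right of the microscope. Origin at the centre of its underside. A bystander.
- oil_bottle: Small amber glass bottle with a black cap, 32 mm across and 70 mm high, on the bench to the left of the microscope. Origin at the centre of its underside. A bystander.

How it is judged:
By the outcome, as a careful person would: the job done as asked, in the order asked, and still so for the second after the job is handed in, with the robot touching nothing.
It also fails if it takes over 42 s, if anything falls off the work surface, if the arm or the gripper's body presses on something with over 40 N, if the wrist force passes 120 N, or if a joint passes its speed limit or range.

## Working session

There is one attempt and no reset: what is moved stays moved. The work goes in short steps, Python scripts to look and compute and a tool call to move; the robot and the scene stay as the last step left them, time stands still between calls to the robot, and variables do not carry over. Pictures are saved under pics/ and viewed, and the job is handed in when it is done.

Besides the shell and the picture viewer there is one more tool, called by a JSON object that holds its "name" and its "arguments". step_arm: Moves the arm, as the interface text tells. Its arguments: {"type":"object","properties":{"motion":{"type":"array"}},"required":["motion"]}

```bash
mkdir -p pics; cat > h.py <<'E'
import numpy as np,cv2
from rig import bot
def snap(n,tag):
    c=bot.capture(n); cv2.imwrite(f'pics/{tag}.png',c['frame'][:,:,::-1]); np.savez(f'{tag}.npz',**c); return c
def px(c,u,v,z=None):
    M=np.array(c['cam_to_world']);r=np.array([(u-c['cx'])/c['fx'],(v-c['cy'])/c['fy'],1.])
    if z is None:
        d=c['range_z'][int(v),int(u)]
    else: d=(z-M[2,3])/(M[:3,:3]@r)[2]
    return M[:3,:3]@(r*d)+M[:3,3]
def load(t): 
    d=np.load(t+'.npz'); return {k:d[k] for k in d}
E
python3 - <<'E'
from h import *
for n in('side','top'):
    c=snap(n,n+'1'); print(n,np.round(c['cam_to_world'],3).tolist(),c['fx'],c['cx'],c['cy'])
s=bot.read_state();print(s,bot.grip_point_offset)
E
```

```text
side [[-0.777, -0.461, 0.429, 0.196], [-0.629, 0.583, -0.514, 0.492], [-0.013, -0.669, -0.743, 0.811], [0.0, 0.0, 0.0, 1.0]] 507.73531882411913 317.0482384788993 235.17881417851706
top [[-0.139, -0.97, 0.199, 0.396], [-0.99, 0.135, -0.033, 0.044], [0.005, -0.202, -0.979, 1.076], [0.0, 0.0, 0.0, 1.0]] 564.8912436444382 326.9390849425643 241.41932520882133
{'time_s': 0.1, 'joint_positions': array([ 5.74385640e+01,  3.02736944e+01,  8.21477843e+01, -1.27259450e-03,
        6.76878409e+01, -1.02276925e+01]), 'qvel': array([-0.0225241 , -0.04041261, -0.25213375, -0.15021243,  0.0453686 ,
        0.02311858]), 'tau': array([-4.51093265e-04, -4.40988421e+01, -1.77149910e+01,  6.34901575e-02,
        5.33980213e-02, -2.52975599e-05]), 'position': array([0.23731735, 0.57787059, 0.40387555]), 'tcp_rot': array([[-1.00956750e-03, -9.24989134e-01,  3.79992214e-01],
       [-1.61913896e-03,  3.79993421e-01,  9.24987772e-01],
       [-9.99998180e-01,  3.18577389e-04, -1.88131495e-03]]), 'force': array([ 0.48537422,  0.55224707, -0.07062648]), 'moment': array([-0.05133174, -0.02197449, -0.00900274]), 'opening': 0.9983267579145132} 0.1635
```

View pics/side1.png

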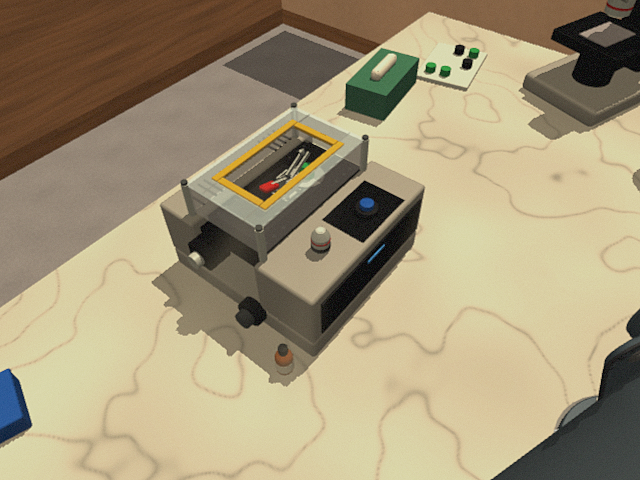

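View pics/top1.png

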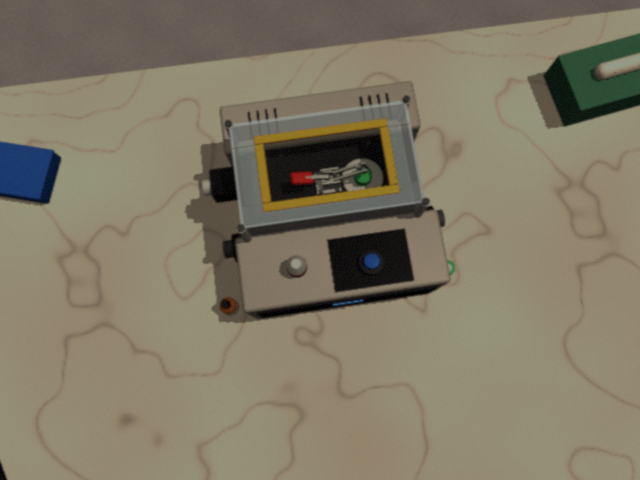

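```bash
python3 - <<'E'
from h import *
c=load('top1'); f=c['frame'][:,:,::-1]
cv2.imwrite('pics/tz.png',cv2.resize(f[110:220,225:435],None,fx=3.8,fy=3.8,interpolation=cv2.INTER_CUBIC))
cv2.imwrite('pics/tz2.png',cv2.resize(f[200:320,220:460],None,fx=3.3,fy=3.3,interpolation=cv2.INTER_CUBIC))
c=load('side1'); f=c['frame'][:,:,::-1]
cv2.imwrite('pics/sz.png',cv2.resize(f[95:255,170:400],None,fx=3.4,fy=3.4,interpolation=cv2.INTER_CUBIC))
E
```

```text
(no output)
```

View pics/tz.png

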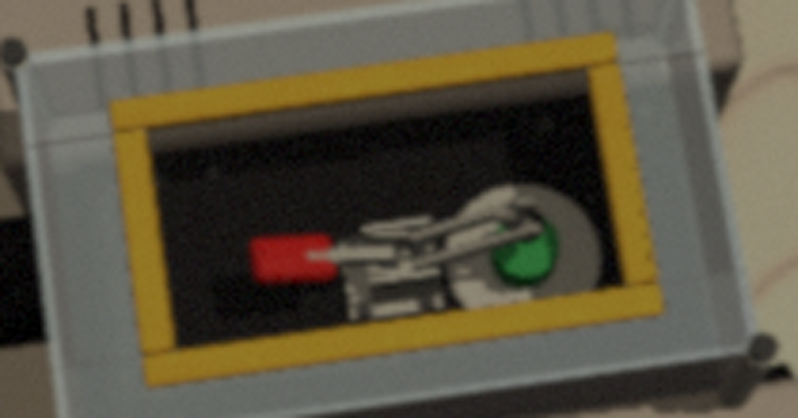

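View pics/tz2.png

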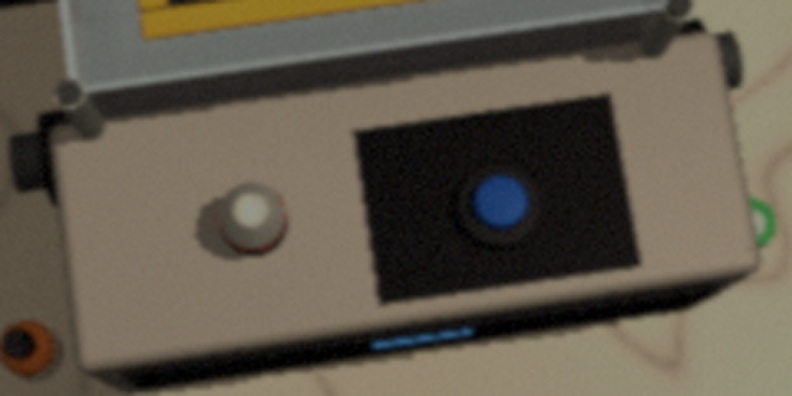

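View pics/sz.png

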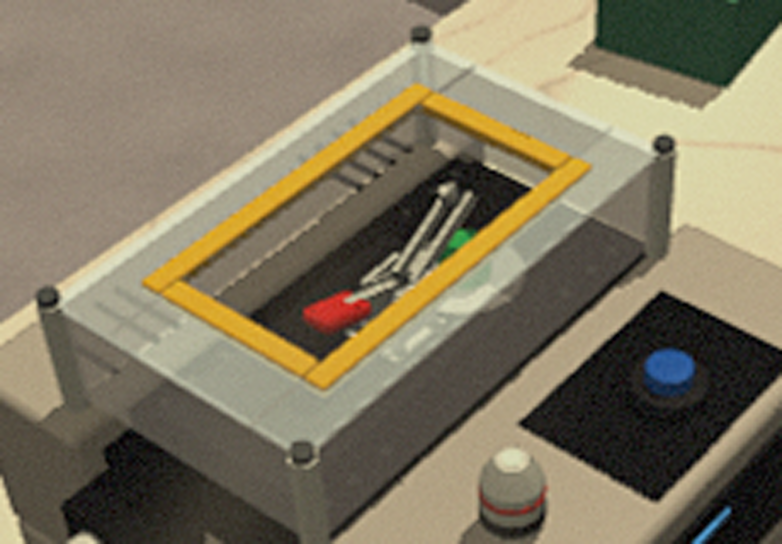

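```bash
python3 - <<'E'
from h import *
def go(t,s,o,pts,z):
    c=load(t)
    return np.array([px(c,(U+.5)/s-.5+o[0],(V+.5)/s-.5+o[1],z) for U,V in pts])
for t,s,o,fr,b in (('top1',3.8,(225,110),[(110,102),(615,35),(662,313),(147,384)],None),('side1',3.4,(170,95),[(420,83),(591,167),(319,388),(142,284)],None)):
    P=go(t,s,o,fr,.244); print(t,P.round(4).tolist(),P.mean(0).round(4),[np.linalg.norm(P[i]-P[i-1]).round(4) for i in range(4)])
    # angle
    if t=='top1':
        d=P[0]-P[1]+P[3]-P[2]; e=P[0]-P[3]+P[1]-P[2]; pts=[(251,238),(333,234),(336,278),(256,284)]
        rr=(.207,.215)
    else:
        # order: rear-right, front-right, front-left, rear-left
        d=P[3]-P[0]+P[2]-P[1]; e=P[0]-P[1]+P[3]-P[2]
    print('yaw from y',np.degrees(np.arctan2(-d[0],d[1])),'from x',np.degrees(np.arctan2(e[1],e[0])))
print('btn top',go('top1',3.3,(220,200),[(501,200)],.192), 'side',go('side1',3.4,(170,95),[(669,364)],.192))
for z in(.205,.215,.222): print('red',z,go('top1',3.8,(225,110),[(291,259)],z),go('side1',3.4,(170,95),[(338,308)],z))
print('obj top',go('top1',3.3,(220,200),[(250,210)],.218),go('side1',3.4,(170,95),[(512,460)],.218))
# depth
c=load('top1')
for u,v in((301,178),(371,262)): print(px(c,u,v))
E
```

```text
top1 [[0.7463, 0.1065, 0.244], [0.7468, -0.104, 0.244], [0.626, -0.1036, 0.244], [0.6253, 0.1054, 0.244]] [0.6861 0.0011 0.244 ] [np.float64(0.121), np.float64(0.2104), np.float64(0.1208), np.float64(0.2089)]
yaw from y 0.17436179499219015 from x 0.1558686711642309
side1 [[0.7452, -0.1017, 0.244], [0.625, -0.1004, 0.244], [0.6252, 0.1091, 0.244], [0.7436, 0.1102, 0.244]] [0.6848 0.0043 0.244 ] [np.float64(0.2119), np.float64(0.1202), np.float64(0.2095), np.float64(0.1184)]
yaw from y 0.18879337232117174 from x -0.0642845766992083
btn top [[ 0.53527919 -0.05118698  0.192     ]] side [[ 0.53534341 -0.04995952  0.192     ]]
red 0.205 [[0.68197675 0.04144933 0.205     ]] [[0.68709869 0.03364325 0.205     ]]
red 0.215 [[0.67868794 0.04147771 0.215     ]] [[0.6790031  0.04120874 0.215     ]]
red 0.222 [[0.67638577 0.04149757 0.222     ]] [[0.67333618 0.04650458 0.222     ]]
obj top [[0.54270017 0.06819995 0.218     ]] [[0.5415041  0.07044202 0.218     ]]
[0.67715191 0.0418642  0.21875866]
[ 0.53306654 -0.05032513  0.1890805 ]
```

{"name": "step_arm", "arguments": {"motion": [[[0,0,0,0,0,40,0],[0,0,4,20,-24,75,0],[0,0,8,45,-54,75,0],[0,0,12,70,-84,75,0],[0,0,16,95,-114,75,0],[0,0,20,120,-144,75,0],[0,0,22.3,145,-174,75,0],[0,0,22.3,170,-204,75,0],[0,0,22.3,195,-234,75,0],[0,0,22.3,220,-264,75,0],[0,0,22.3,245,-294,75,0],[0,0,22.3,270,-324,75,0]]]}}

```text
time_s: 1.1
position: [0.5082, 0.2524, 0.4794]
tcp_rot: [[-0.001, -1.0, 0.001], [-0.0, 0.001, 1.0], [-1.0, 0.001, -0.0]]
force: [0.8, 1.6, 0.3]
opening: 0.171
```

{"name": "step_arm", "arguments": {"motion": [[[0,0,0,25,-30,0,0],[0,0,0,50,-60,0,0],[0,0,0,75,-90,0,0],[0,0,0,100,-120,0,0],[0,0,0,125,-150,0,0],[0,0,0,150,-180,0,0],[0,0,0,165,-198,0,0],[0,0,0,172,-205,0,0],[0,0,0,172,-205,0,0],[0,0,0,172,-205,0,0]]]}}

```text
time_s: 1.93
position: [0.679, 0.0496, 0.479]
tcp_rot: [[-0.002, -1.0, 0.001], [0.001, 0.001, 1.0], [-1.0, 0.002, 0.001]]
force: [-0.5, 0.7, 0.2]
opening: 0.007
```

```bash
python3 - <<'E'
from h import *
s=bot.read_state();print(s['position'],s['force'],s['opening'])
c=snap('side','s2');f=c['frame'][:,:,::-1]
cv2.imwrite('pics/s2z.png',cv2.resize(f[55:255,170:430],None,fx=3,fy=3,interpolation=cv2.INTER_CUBIC))
E
```

```text
[0.67895867 0.04962721 0.47897476] [-0.46596158  0.74008874  0.18544805] 0.007444157930632879
```

View pics/s2z.png

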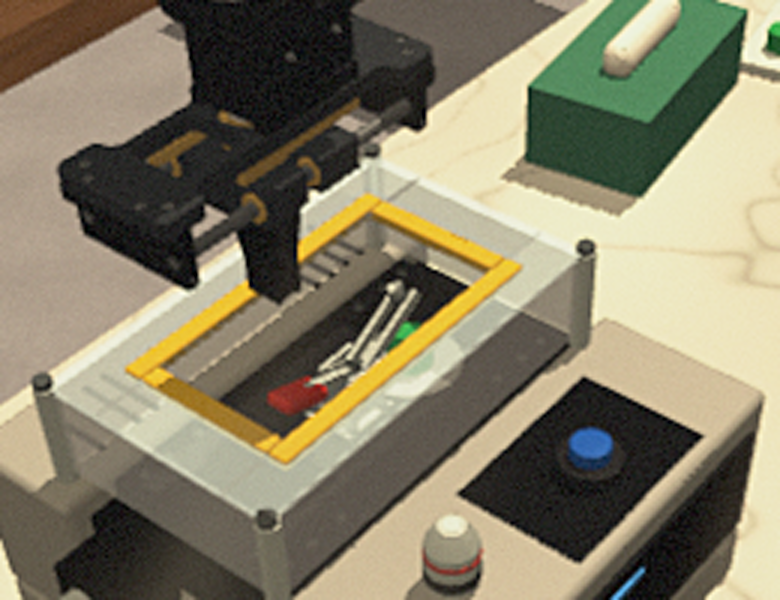

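{"name": "step_arm", "arguments": {"motion": [[[0,0,0,1,-2,-15,0],[0,0,0,1,-2,-30,0],[0,0,0,1,-2,-40,0],[0,0,0,1,-2,-48,0],[0,0,0,1,-2,-54,0],[0,0,0,1,-2,-60,0],[0,0,0,1,-2,-62,0],[0,0,0,1,-2,-62,0]]]}}

```text
time_s: 2.65
position: [0.6804, 0.0473, 0.4174]
tcp_rot: [[-0.001, -1.0, 0.0], [0.0, 0.0, 1.0], [-1.0, 0.001, 0.0]]
force: [-0.0, 0.1, -0.7]
opening: 0.005
```

```bash
python3 - <<'E'
from h import *
s=bot.read_state();print(s['position'],s['force'],s['opening'])
c=snap('side','s3');f=c['frame'][:,:,::-1]
cv2.imwrite('pics/s3z.png',cv2.resize(f[55:255,170:430],None,fx=3,fy=3,interpolation=cv2.INTER_CUBIC))
E
```

```text
[0.68037587 0.04728317 0.4174024 ] [-0.03467851  0.07937317 -0.66871557] 0.004799282163993169
```

View pics/s3z.png

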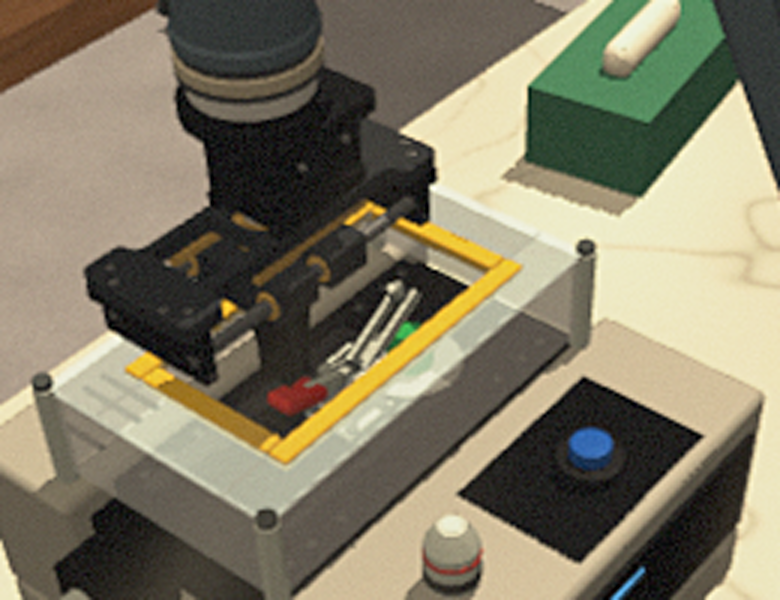

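{"name": "step_arm", "arguments": {"motion": [[[0,0,0,0,0,-4,0],[0,0,0,0,0,-8,0],[0,0,0,0,0,-11,0],[0,0,0,0,0,-14,0],[0,0,0,0,0,-17,0],[0,0,0,0,0,-20,0],[0,0,0,0,0,-22,0],[0,0,0,0,0,-24,0],[0,0,0,0,0,-26,0],[0,0,0,0,0,-26,0]]]}}

```text
time_s: 3.53
position: [0.6806, 0.0482, 0.3927]
tcp_rot: [[0.002, -1.0, 0.0], [0.003, 0.0, 1.0], [-1.0, -0.002, 0.003]]
force: [-0.6, 2.4, 3.3]
opening: 0.006
```

{"name": "step_arm", "arguments": {"motion": [[[0,0,0,0,0,-1.5,0],[0,0,0,0,0,-3,0],[0,0,0,0,0,-4,0],[0,0,0,0,0,-5,0],[0,0,0,0,0,-6,0],[0,0,0,0,0,-6,0],[0,0,0,0,0,-6,0]]]}}

```text
time_s: 4.12
position: [0.6806, 0.0483, 0.3877]
tcp_rot: [[0.003, -1.0, 0.0], [0.003, 0.0, 1.0], [-1.0, -0.003, 0.003]]
force: [-1.8, 3.7, 8.2]
opening: 0.005
```

```bash
python3 - <<'E'
from h import *
s=bot.read_state();print(s['position'],s['force'],s['opening'])
c=snap('side','s4');f=c['frame'][:,:,::-1]
cv2.imwrite('pics/s4z.png',cv2.resize(f[105:235,190:390],None,fx=4,fy=4,interpolation=cv2.INTER_CUBIC))
E
```

```text
[0.68064771 0.04834789 0.38765958] [-1.82488637  3.69393075  8.15611142] 0.004967796216074636
```

View pics/s4z.png

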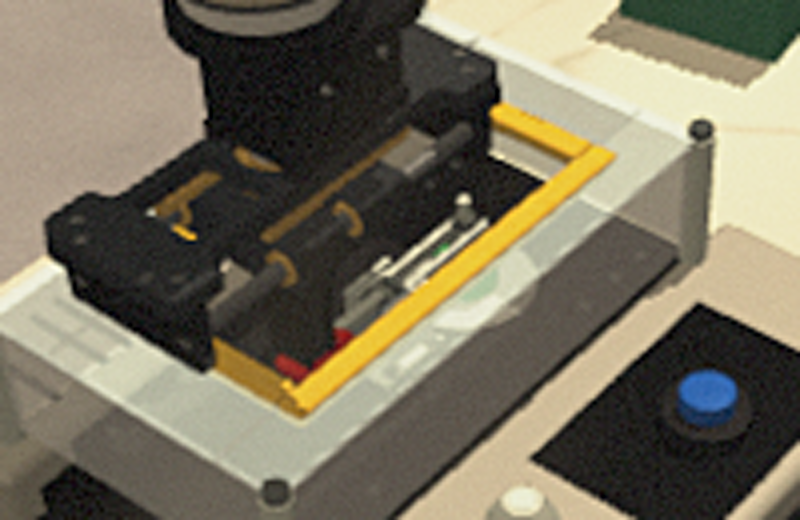

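{"name": "step_arm", "arguments": {"motion": [[[0,0,0,0,0,-1,0],[0,0,0,0,0,-2,0],[0,0,0,0,0,-3,0],[0,0,0,0,0,-3,0],[0,0,0,0,0,-3,0]]]}}

```text
time_s: 4.58
position: [0.6805, 0.0484, 0.3875]
tcp_rot: [[0.004, -1.0, 0.0], [0.003, 0.0, 1.0], [-1.0, -0.004, 0.003]]
force: [-4.8, 4.8, 17.6]
opening: 0.007
```

{"name": "step_arm", "arguments": {"motion": [[[0,0,0,0,0,-1,0],[0,0,0,0,0,-2,0],[0,0,0,0,0,-3,0],[0,0,0,0,0,-3,0],[0,0,0,0,0,-3,0]]]}}

```text
time_s: 5.0
position: [0.6803, 0.0485, 0.3874]
tcp_rot: [[0.006, -1.0, 0.0], [0.002, 0.0, 1.0], [-1.0, -0.006, 0.002]]
force: [-8.4, 3.9, 27.7]
opening: 0.003
```

{"name": "step_arm", "arguments": {"motion": [[[0,0,0,0,0,4,0],[0,0,0,0,0,8,0],[0,0,0,0,0,14,0],[0,0,0,0,0,22,0],[0,0,0,0,0,35,0],[0,0,0,0,0,50,0],[0,0,0,0,0,70,0],[0,0,0,0,0,90,0],[0,0,0,0,0,100,0],[0,0,0,-40,-20,100,0],[0,0,0,-70,-45,100,0],[0,0,0,-100,-70,100,0]]]}}

```text
time_s: 6.0
position: [0.579, -0.0231, 0.479]
tcp_rot: [[-0.002, -1.0, -0.001], [-0.0, -0.001, 1.0], [-1.0, 0.002, -0.0]]
force: [0.2, -0.8, 1.0]
opening: 0.008
```

{"name": "step_arm", "arguments": {"motion": [[[0,0,0,-20,-14,0,0],[0,0,0,-35,-24,0,0],[0,0,0,-45,-28.5,0,0],[0,0,0,-45,-28.5,0,0],[0,0,0,-45,-28.5,0,0]]]}}

```text
time_s: 6.42
position: [0.5357, -0.0515, 0.4798]
tcp_rot: [[0.001, -1.0, 0.001], [0.0, 0.001, 1.0], [-1.0, -0.001, 0.0]]
force: [0.8, 0.8, -0.4]
opening: 0.003
```

```bash
python3 - <<'E'
from h import *
s=bot.read_state();print(s['position'],s['force'],s['opening'])
c=snap('side','s5');f=c['frame'][:,:,::-1]
cv2.imwrite('pics/s5z.png',cv2.resize(f[75:265,170:430],None,fx=3,fy=3,interpolation=cv2.INTER_CUBIC))
c=snap('top','t5');f=c['frame'][:,:,::-1]
cv2.imwrite('pics/t5z.png',cv2.resize(f[110:320,200:460],None,fx=2.8,fy=2.8,interpolation=cv2.INTER_CUBIC))
E
```

```text
[ 0.53573183 -0.05149106  0.47975819] [ 0.79656527  0.79769033 -0.42985474] 0.0029400186505212757
```

View pics/s5z.png

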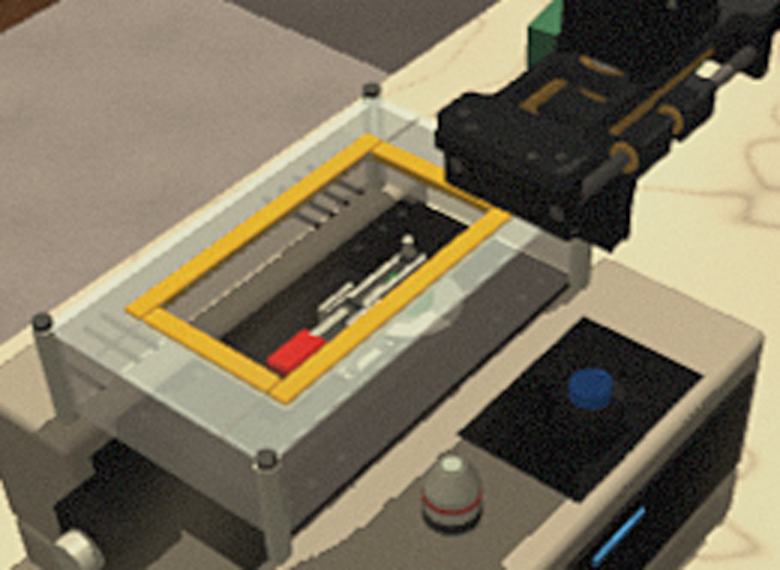

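View pics/t5z.png

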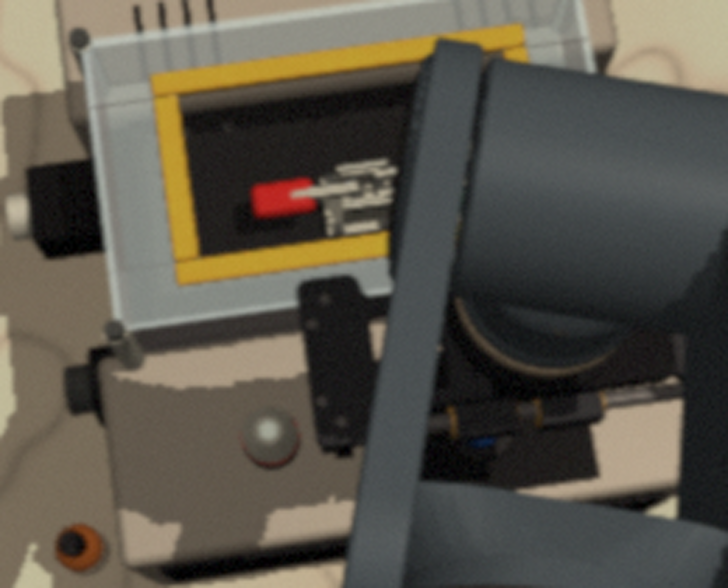

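{"name": "step_arm", "arguments": {"motion": [[[0,0,0,0,1,-15,0],[0,0,0,0,1,-35,0],[0,0,0,0,1,-55,0],[0,0,0,0,1,-72,0],[0,0,0,0,1,-85,0],[0,0,0,0,1,-93,0],[0,0,0,0,1,-97,0],[0,0,0,0,1,-99,0],[0,0,0,0,1,-99,0]]]}}

```text
time_s: 7.27
position: [0.536, -0.0502, 0.3807]
tcp_rot: [[0.0, -1.0, 0.0], [-0.0, 0.0, 1.0], [-1.0, -0.0, -0.0]]
force: [0.0, 0.0, 0.0]
opening: 0.007
```

{"name": "step_arm", "arguments": {"motion": [[[0,0,0,0,0,-2,0],[0,0,0,0,0,-4,0],[0,0,0,0,0,-6,0],[0,0,0,0,0,-8,0],[0,0,0,0,0,-9,0],[0,0,0,0,0,-10,0],[0,0,0,0,0,-10,0]]]}}

```text
time_s: 7.85
position: [0.5356, -0.0505, 0.3711]
tcp_rot: [[0.001, -1.0, 0.001], [-0.0, 0.001, 1.0], [-1.0, -0.001, -0.0]]
force: [0.3, -0.6, 4.0]
opening: -0.0
```

Tip is at about 0.189 with 4 N; continuing until the force rises at the bottom of the travel.

{"name": "step_arm", "arguments": {"motion": [[[0,0,0,0,0,-1,0],[0,0,0,0,0,-2,0],[0,0,0,0,0,-3,0],[0,0,0,0,0,-4,0],[0,0,0,0,0,-4,0],[0,0,0,0,0,-4,0]]]}}

```text
time_s: 8.35
position: [0.5356, -0.0504, 0.3685]
tcp_rot: [[0.002, -1.0, 0.0], [-0.001, 0.0, 1.0], [-1.0, -0.002, -0.001]]
force: [-2.2, 0.4, 13.2]
opening: 0.006
```

{"name": "step_arm", "arguments": {"motion": [[[0,0,0,0,0,-1,0],[0,0,0,0,0,-2,0],[0,0,0,0,0,-2,0],[0,0,0,0,0,-2,0]]]}}

```text
time_s: 8.68
position: [0.5355, -0.0503, 0.3682]
tcp_rot: [[0.002, -1.0, 0.0], [-0.001, 0.0, 1.0], [-1.0, -0.002, -0.001]]
force: [-5.6, 0.9, 23.6]
opening: 0.008
```

{"name": "step_arm", "arguments": {"motion": [[[0,0,0,0,0,3,0],[0,0,0,0,0,8,0],[0,0,0,0,0,14,0],[0,0,0,0,0,25,0],[0,0,0,0,0,45,0],[0,0,0,0,0,70,0],[0,0,0,0,0,95,0],[0,0,0,0,0,115,0],[0,0,0,-30,0,120,0],[0,0,0,-60,0,120,0],[0,0,0,-80,0,120,0],[0,0,0,-80,0,120,0]]]}}

```text
time_s: 9.68
position: [0.4516, -0.0495, 0.4839]
tcp_rot: [[-0.006, -1.0, 0.001], [0.002, 0.001, 1.0], [-1.0, 0.006, 0.002]]
force: [-0.0, 0.3, -0.4]
opening: 0.006
```

{"name": "step_arm", "arguments": {"motion": [[[0,0,0,0,-30,0,0],[0,0,0,0,-60,0,0],[0,0,0,0,-90,0,0],[0,0,0,0,-120,0,0],[0,0,0,0,-150,0,0],[0,0,0,0,-180,0,0],[0,0,0,0,-210,0,0],[0,0,0,0,-230,0,0],[0,0,0,0,-230,0,0],[0,0,0,0,-230,0,0]]]}}

```text
time_s: 10.52
position: [0.4557, -0.2815, 0.4838]
tcp_rot: [[-0.001, -1.0, 0.003], [0.002, 0.003, 1.0], [-1.0, 0.001, 0.002]]
force: [0.4, -0.4, 0.5]
opening: 0.005
```

```bash
python3 - <<'E'
from h import *
s=bot.read_state();print(s['time_s'],s['position'],s['force'],s['opening'])
c=snap('side','s6');f=c['frame'][:,:,::-1]
cv2.imwrite('pics/s6z.png',cv2.resize(f[95:255,170:400],None,fx=3.4,fy=3.4,interpolation=cv2.INTER_CUBIC))
c=snap('top','t6');f=c['frame'][:,:,::-1]
cv2.imwrite('pics/t6z.png',cv2.resize(f[110:320,200:460],None,fx=2.8,fy=2.8,interpolation=cv2.INTER_CUBIC))
E
```

```text
10.5167 [ 0.45565063 -0.28145945  0.48375454] [ 0.37544385 -0.42269344  0.53072091] 0.005237389532206626
```

View pics/s6z.png

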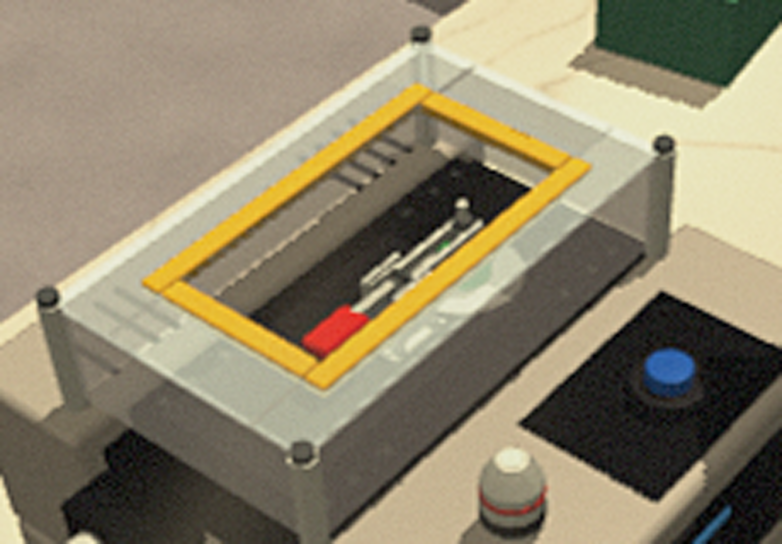

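View pics/t6z.png

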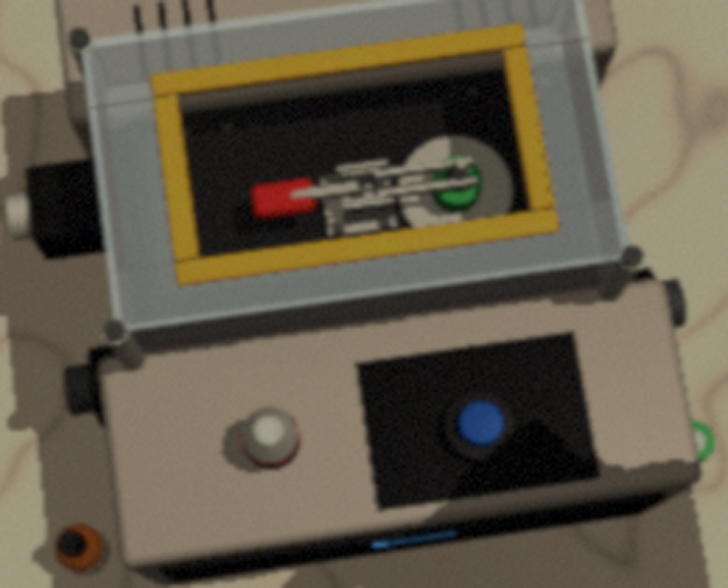

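```bash
python3 - <<'E'
from h import *
for t in('top1','t6'):
    c=load(t); h=cv2.cvtColor(c['frame'],cv2.COLOR_RGB2HSV); m=((h[...,0]<8)|(h[...,0]>172))&(h[...,1]>170)&(h[...,2]>120)
    v,u=np.nonzero(m[165:195,285:325]); P=np.array([px(c,a+285,b+165) for a,b in zip(u,v)]); q=np.polyfit(P[:,1],P[:,2],1)
    print(t,len(P),np.median(P,0),'slope rad',np.arctan(q[0]), 'btn',px(c,371,262))
bot.hand_in()
E
```

```text
top1 156 [0.67906888 0.04197134 0.21719486] slope rad 0.29478408039812587 btn [ 0.53306654 -0.05032513  0.1890805 ]
t6 166 [0.67901417 0.04476748 0.20361075] slope rad 0.042858494145856095 btn [ 0.53292055 -0.05022501  0.19002229]
the job is handed in; nothing more can be done
```

I pressed the red clamp lever down to its stop through the guard window with closed fingertips. I then withdrew, pressed the blue start button fully, backed off to the right and handed the job in at about 10.5 s.

- **Lever:** at the end the force rose to 28 N with no further movement. Afterwards the depth image put the grip's top at 204 mm (205 mm expected). Its slope measured 0.04 rad, down from 0.29 before. That is not exactly level, but it is about what I'd expect from depth noise.
- **Button:** it bottomed out at 24 N with the fingertips at about 186 mm. After I let go, its top measured 190 mm, against 189 mm before the press and 192 mm nominal, so it has sprung back.
- **Bystanders:** in the pictures the specimen is within a pixel of where it started, and the objective and oil bottle look unmoved. I did not measure the spare mount. At the end the tool force was about zero and the arm was clear of everything.

No check failed.

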